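# Lock the rotary brazing jig with its index pin

## Task

Lock the rotary brazing jig: take the index pin with the tall round head from the wooden block, stand it in the guide bush on the jig's cover, turn the knurled brass bushing in the middle until the pin drops into one of the bushing's index holes hidden under the cover, then press the pin fully home. Feel for the hole gently: once the pin has dropped the bushing is locked, so stop at once and do not wrench it against the pin, and do not ram the pin down. Leave everything else where it is.

Things in the scene. Friction and masses are not known exactly. Their poses are not given: they have to be found in the camera images.
- pin_head (a point): centre of the index pin's head, half-way up. The loose steel pin (75 g) stands upright in one of the wooden block's two holes (which one varies): head 20 mm across, 18 mm high; below it a shaft 10 mm across, 46 mm long, its last 4 mm a bullet nose tapering to 5 mm. The point is 9 mm above the head's underside, 55 mm above the tip; 63 mm above the bench at the start. z is the pin's axis.
- pin_tip (a point): tip of the index pin's nose. Heights above the bench: 8 mm in the block; 40 mm standing in the guide bush on the bushing's flange (head centre 95 mm); about 23 mm once dropped through an index hole, where a spring ball in the jig stops it, head still 9 mm above the bush; 14 mm fully home (head centre 69 mm). Pushing it past the ball takes about 5 to 20 N.
- jig: rotary brazing jig bolted to the bench: a square grey housing 150 mm wide, steel cover with its top 50 mm above the bench, a cap screw in each corner, a bolted lug at its +y and -y sides. Origin under its centre at bench height, z up. The guide bush lies on its +x side; the barrel of a loose flanged brass bushing rises through its centre.
- guide_mouth (a point): centre of the guide bush's mouth: a dark steel ring 20 mm across, 10 mm proud of the cover, with an upright 11.5 mm hole 18 mm deep; mouth 60 mm above the bench, 42 mm from the bushing's axis along the jig's +x (axes as the jig's). Above it the pin's head passes 6 mm from the barrel, so hold the pin with the fingers on the jig's +y and -y sides.
- index_point (a point): fixed point straight under the guide mouth at the level of the top of the bushing's flange, 40 mm above the bench. The flange (10 mm thick, hidden) has four 13 mm index holes a quarter turn apart. Nothing shows where they are; at the start none is nearer than 0.3 rad, so turning either way brings one here within 1.27 rad. The pin then falls in by its own weight; play about 0.07 rad, then locked.
- barrel_top (a point): centre of the top of the bushing's barrel, 96 mm above the bench, on its upright axis (a point fixed in the jig, with the jig's axes: it does not turn with the bushing). The barrel is round, knurled alike all round, 52 mm across, and stands 46 mm above the cover. The bushing turns both ways without end, with a drag of about 0.12 N m, and stays where it is left.
- pin_block: wooden block fixed to the bench, 55 mm (x) by 130 mm (y) by 30 mm high, with two 11.5 mm holes at 34 mm either way along its y axis, 22 mm deep. Origin at the centre of its underside.
- plug: bystander in the block's other hole: a steel plug with a flat round head 34 mm across and 8 mm thick, its top 46 mm above the bench. Origin at the tip of its shank.
- cup: bystander: a small loose brass part, disc 48 mm across with a C-shaped collar, 18 mm high. Origin at the centre of its underside.
- hammer: bystander: a hammer about 0.3 m long lying on the bench. Origin on its underside.
Mind the look-alikes: they are no part of the job. What is shaped like the part that bears pin_head but purple or turquoise is not meant.

How it is judged:
By the outcome, as a careful person would: the job done as asked, in the order asked, and still so for the second after the job is handed in, with the robot touching nothing.
It also fails if it takes over 72 s, if anything falls off the work surface, if the arm or the gripper's body presses on something with over 40 N, if the wrist force passes 120 N, or if a joint passes its speed limit or range.

## Robot

A 7-joint arm with a two-finger parallel gripper is mounted at the origin on the work surface. World frame = base frame: x ahead of the robot, y to its left, z up, the work surface at z = 0. Lengths are in m, angles in degrees, forces in N, time in s.
With the tool pointing down it reaches from about 0.425 to 0.875 m from the base axis. Payload 4.7 kg.
Tool frame: the origin (TCP) lies at the very end of the fingers, on their centre line; the grasp point (between the pads) lies 19 mm behind it; z points along the fingers, y is the line along which they close (so a half turn about z gives the same grasp; the last joint's range is limited). The gripper opens to 87 mm and grips with 3 to 60 N. Pads are 19 mm wide; open, the fingers measure 117 mm over their backs; the gripper's body (75 mm by 190 mm) begins 51 mm behind the grasp point.
Start: joints at [-70.296, 18.392, -4.016, 83.108, 1.295, 78.541, -3.26], TCP at [0.211, 0.615, 0.223] pointing down, gripper open.
Joint ranges: [-163.93, 163.93], [-17.29, 119.83], [-79.2, 71.16], [3.27, 140.29], [-89.18, 269.18], [5.43, 117.66], [-154.24, 154.24]. Speed limits (degrees/s): [147.25, 147.25, 180, 180, 180, 180, 180].

## Interface

Orientations are given as [roll, pitch, yaw] about the fixed x, y, z axes, in that order (R = Rz(yaw) Ry(pitch) Rx(roll)).
In Python, from cell import get_obs, eyes, env gives the robot as it stands.
- The arm moves only by the tool servo_tool, never from a script. Its argument "series" is a list that holds one entry, the list of rows, each a list of 7 numbers: the shift along the tool's x, y, z in units of 300 mm (1.0 is 300 mm), then the turn, a rotation vector about the tool's x, y, z in units of pi rad (1.0 is pi rad), then the opening, from 0 (shut) to 1 (fully open). In form: [[[tx, ty, tz, wx, wy, wz, gripper], ...]]. A call has 1 to 12 rows; each row is the pose to reach, as a shift and turn from the pose commanded when the call began, along the tool's axes at that moment, turning the shorter way round; what a row does not reach only later rows make up. A row lasts 1/12 s, in which the tool goes at most 41.7 mm and 7.16 degrees, less where a joint would pass 70% of its speed; a pose out of reach is approached as far as the arm can. A call with a number of a shift or a turn outside -1 to 1 is refused whole. A call with a gripper value outside its range is refused whole. The fingers move at their own pace and stop on an object; "grip_force" is the grip in N (left out, the last holds). Time passes only in rows, so rows that repeat a pose let the fingers close. It gives the time, the measured TCP pose, the force, the opening and the grip force at its end, in the units of the state.
- get_obs(): the state, without advancing time (a new reading comes with each control period).
- eyes.read_camera(name): name is "side" or "top"; returns a dict with "frame" (384x512x3 uint8, red, green, blue), "depth" (384x512 float32, m along the optical axis (not along the pixel's ray), 0 where there is no reading), "fx", "fy", "cx", "cy" (pixels), "origin" and "rotation" of the camera in the world. Camera axes: x right, y down, z forward; pixel columns grow to the right and rows downward; lengths in m; the calibration is good to about 2 mm. A picture is of the moment at which its call begins.
- env.sign_off(): hands the job in; it is judged then, once.
The state is a dict: "time_s": time; "qpos": joint angles; "joint_velocities": joint speeds; "effort": joint torques, N m; "tool_pos": TCP position; "tool_rot": TCP orientation; "force": force on the tool from outside, world axes, zero at the start; "wrist_torque": the same for the moment, N m; "grip_width": finger opening in m; "grasp_force": force on a finger pad.
Only numpy, scipy, OpenCV 4.12 (cv2) and the standard library are available. Lean on these libraries where they do the work, as an engineer would, in place of code of your own. Each camera call takes 0.05 s, during which the arm holds its last target. There are 200 camera calls.

## Working session

There is one attempt and no reset: what is moved stays moved. The work goes in short steps, Python scripts to look and compute and a tool call to move; the robot and the scene stay as the last step left them, time stands still between calls to the robot, and variables do not carry over. Pictures are saved under pics/ and viewed, at most 10 in all, crops included, and the job is handed in when it is done.

Besides the shell and the picture viewer there is one more tool, called after "Call:" as name(argument=value, ...), one argument or row to a line, values as JSON. servo_tool: Moves the arm, as the interface text tells. Shifts and turns lie within -1 to 1; 1 stands for 300 mm of shift or pi rad of turn. Its arguments: {"type":"object","properties":{"series":{"type":"array"},"grip_force":{"type":"number"}},"required":["series"]}

```bash
mkdir -p pics; ls; cat > h.py <<'E'
import numpy as np, cv2
from cell import get_obs, eyes, env
def cam(n):
    c=eyes.read_camera(n); d=c['depth']; v,u=np.mgrid[:d.shape[0],:d.shape[1]]
    p=np.stack([(u-c['cx'])/c['fx']*d,(v-c['cy'])/c['fy']*d,d],-1)
    w=p@np.array(c['rotation']).T+np.array(c['origin']); w[d==0]=np.nan
    return c,w
E
python3 - <<'E'
from h import *
o=get_obs(); print({k:np.round(v,3) for k,v in o.items()})
for n in('top','side'):
    c,w=cam(n); print(n,c['fx'],c['cx'],c['cy'],np.round(c['origin'],3),np.round(c['rotation'],3).tolist())
    cv2.imwrite(f'pics/{n}0.png',c['frame'][:,:,::-1]); np.savez(f'{n}0.npz',w=w,f=c['frame'])
E
```

```text
pics
{'time_s': np.float64(0.0), 'qpos': array([-70.295,  18.441,  -4.016,  83.176,   1.297,  78.541,  -3.26 ]), 'joint_velocities': array([ 0.07 ,  0.093, -0.045, -0.034,  0.079, -0.082, -0.039]), 'effort': array([ 0.0000e+00, -4.9130e+01, -4.0400e-01, -3.1252e+01, -6.4000e-02,
        4.4000e-02,  0.0000e+00]), 'tool_pos': array([0.21 , 0.614, 0.221]), 'tool_rot': array([-1.79888e+02,  8.00000e-03,  1.61105e+02]), 'force': array([-0.773, -0.176,  0.284]), 'wrist_torque': array([0.015, 0.037, 0.015]), 'grasp_force': np.float64(0.0), 'grip_width': np.float64(0.087)}Traceback (most recent call last):
  File "<stdin>", line 4, in <module>
  File "h.py", line 6, in cam
    w=p@np.array(c['rotation']).T+np.array(c['origin']); w[d==0]=np.nan
      ~~~~~~~~~~~~~~~~~~~~~~~~~~~^~~~~~~~~~~~~~~~~~~~~~
ValueError: operands could not be broadcast together with shapes (384,512) (3,)
```

```bash
cat > h.py <<'E'
import numpy as np, cv2
from scipy.spatial.transform import Rotation as R
from cell import get_obs, eyes, env
def cam(n):
    c=eyes.read_camera(n); d=c['depth']; v,u=np.mgrid[:d.shape[0],:d.shape[1]]
    p=np.stack([(u-c['cx'])/c['fx']*d,(v-c['cy'])/c['fy']*d,d],-1)
    r=np.array(c['rotation']); M=R.from_euler('xyz',r,degrees=True).as_matrix() if r.size==3 else r
    w=p@M.T+np.array(c['origin']); w[d==0]=np.nan
    return c,w
E
python3 - <<'E'
from h import *
for n in('top','side'):
    c,w=cam(n); print(n,c['fx'],c['cx'],c['cy'],c['origin'],c['rotation'], np.nanmedian(w[...,2]))
    cv2.imwrite(f'pics/{n}0.png',c['frame'][:,:,::-1]); np.savez(f'{n}0.npz',w=w,f=c['frame'])
E
```

```text
top 491.88626364800365 253.02098862439314 181.6689935976471 [ 0.43236954 -0.03187689  1.38664716] [-1.75578890e+02  7.33572640e-02 -8.87232722e+01] -0.0014447317384056468
side 494.4939879580898 258.00807584091143 189.3858894599053 [ 0.25753703 -0.79239619  0.8918969 ] [-1.34130593e+02 -5.13363510e-02 -2.01711650e+01] -0.00015017572136533097
```

View pics/top0.png

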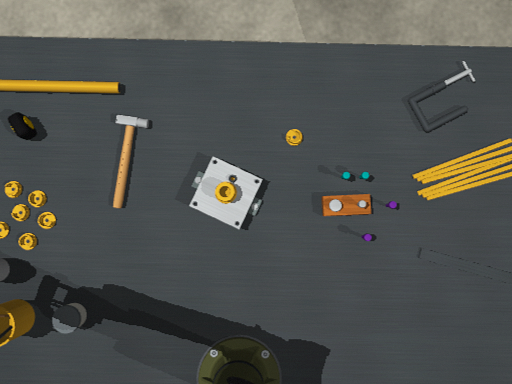

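View pics/side0.png

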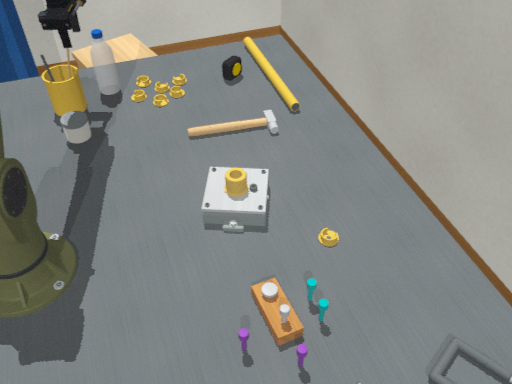

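Top view: the jig is at (226,192), its barrel at (225,191) and the bush at (233,179). The block is at (347,205).
What could be taken for the pin: the steel one in the block (362,204), purple ones at (393,205) and (368,237), turquoise ones at (347,175) and (365,176), and the plug at (336,205). I choose the steel one at (362,204), which is (285,311) in the side view.

```bash
cat > m.py <<'E'
from h import *
T=np.load('top0.npz'); S=np.load('side0.npz')
def rep(nm,w,m):
    q=w[m]; 
    if len(q)==0: print(nm,0); return
    print(nm,len(q),'mean',np.round(q.mean(0),4),'med',np.round(np.median(q,0),4),'midxy',np.round((q[:,:2].max(0)+q[:,:2].min(0))/2,4),'ext',np.round(np.ptp(q,axis=0),4))
def box(sh,u0,v0,u1,v1):
    m=np.zeros(sh,bool); m[v0:v1,u0:u1]=1; return m
for nm,D,P,J,B in(('top',T,(354,196,372,213),(185,150,270,235),(318,190,376,220)),('side',S,(276,300,296,325),(195,160,280,235),(245,270,310,350))):
    w=D['w']; z=w[...,2]; sh=z.shape
    rep(nm+' pinhead',w,box(sh,*P)&(z>.062)&(z<.085))
    rep(nm+' barrel',w,box(sh,*J)&(z>.088))
    rep(nm+' bush',w,box(sh,*J)&(z>.0555)&(z<.066))
    m=box(sh,*J)&(z>.044)&(z<.0545); rep(nm+' cover',w,m)
    r=cv2.minAreaRect((w[m][:,:2]*1000).astype(np.float32)); print(r)
    m=box(sh,*B)&(z>.024)&(z<.034); rep(nm+' block',w,m)
    print(cv2.minAreaRect((w[m][:,:2]*1000).astype(np.float32)))
    rep(nm+' plug',w,box(sh,*B)&(z>.04)&(z<.05))
a=T['f'][150:240,185:275][:,:,::-1]; b=S['f'][265:355,240:330][:,:,::-1]; c=S['f'][155:245,190:280][:,:,::-1]
cv2.imwrite('pics/crop.png',cv2.resize(np.hstack([a,b,c]),None,fx=2.9,fy=2.9,interpolation=cv2.INTER_CUBIC))
E
python3 m.py
```

```text
top pinhead 46 mean [ 0.4824 -0.3215  0.0699] med [ 0.4832 -0.3212  0.0698] midxy [ 0.4821 -0.3217] ext [0.0186 0.0186 0.0143]
top barrel 201 mean [0.5055 0.0454 0.0944] med [0.5053 0.0458 0.0943] midxy [0.505  0.0453] ext [0.0501 0.0483 0.0135]
top bush 126 mean [0.5105 0.0433 0.0587] med [0.5083 0.0418 0.0583] midxy [0.5045 0.0418] ext [0.1693 0.1717 0.0081]
top cover 2494 mean [0.5052 0.0448 0.0488] med [0.5041 0.045  0.0488] midxy [0.5064 0.0448] ext [0.1949 0.1938 0.0105]
((506.0743713378906, 45.302207946777344), (150.1214599609375, 150.21401977539062), 66.18660736083984)
top block 711 mean [ 0.4803 -0.2899  0.0288] med [ 0.4798 -0.2929  0.0288] midxy [ 0.48   -0.2885] ext [0.0607 0.1338 0.01  ]
((480.2406311035156, -288.0015869140625), (54.777565002441406, 131.3780517578125), 3.9882311820983887)
top plug 110 mean [ 0.4779 -0.2537  0.0446] med [ 0.4774 -0.2531  0.0447] midxy [ 0.4787 -0.2541] ext [0.0303 0.0311 0.0094]
side pinhead 97 mean [ 0.4848 -0.3242  0.0705] med [ 0.4844 -0.3244  0.0712] midxy [ 0.4854 -0.3228] ext [0.0205 0.0196 0.0141]
side barrel 232 mean [0.5084 0.0412 0.095 ] med [0.5088 0.0396 0.0958] midxy [0.5088 0.043 ] ext [0.0493 0.0521 0.0125]
side bush 120 mean [0.5186 0.0271 0.0596] med [0.5175 0.0236 0.0589] midxy [0.5107 0.0397] ext [0.1705 0.168  0.0104]
side cover 2129 mean [0.5044 0.0323 0.0502] med [0.4962 0.0242 0.0502] midxy [0.5086 0.0436] ext [0.1957 0.1978 0.0105]
((509.29534912109375, 44.757781982421875), (157.11019897460938, 150.413818359375), 66.1834487915039)
side block 1287 mean [ 0.4812 -0.2985  0.03  ] med [ 0.479  -0.3003  0.0302] midxy [ 0.4777 -0.2888] ext [0.1622 0.1354 0.0099]
((484.08746337890625, -298.9955749511719), (158.0620880126953, 119.11944580078125), 64.52491760253906)
side plug 206 mean [ 0.4791 -0.2618  0.0458] med [ 0.4803 -0.258   0.046 ] midxy [ 0.4743 -0.2939] ext [0.1574 0.1092 0.0098]
```

View pics/crop.png

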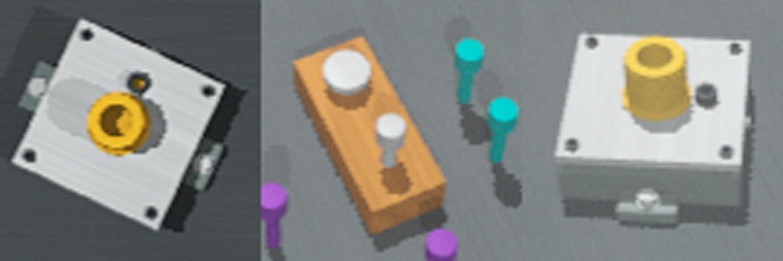

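The crop shows the steel pin at about (390,135), between the plug and the block's near end. The guide bush is on the jig's +x side, so its yaw is about -23.8°. The purple and turquoise pins stand apart from the block.

```bash
cat >> h.py <<'E'
def to(x,y,z,yaw,p=None):
    o=get_obs(); p0=np.array(o['tool_pos']); R0=R.from_euler('xyz',o['tool_rot'],degrees=True)
    Rt=R.from_euler('xyz',[180,0,yaw],degrees=True)
    t=R0.inv().apply(np.array([x,y,z])-p0)/.3; r=(R0.inv()*Rt).as_rotvec()/np.pi
    print('row',np.round(t,4),np.round(r,4))
def st():
    o=get_obs(); print('t',round(o['time_s'],2),'pos',np.round(o['tool_pos'],4),'rot',np.round(o['tool_rot'],2),'F',np.round(o['force'],1),'M',np.round(o['wrist_torque'],2),'w',round(float(o['grip_width']),4),'g',round(float(o['grasp_force']),1),'q',np.round(o['qpos'],0))
E
python3 - <<'E'
from h import *
T=np.load('top0.npz')['w']; S=np.load('side0.npz')['w']
for nm,D,c in(('top',T,(.506,.0453)),('side',S,(.5088,.0436))):
    a=np.radians(-23.8); g=np.array(c)+.042*np.array([np.cos(a),np.sin(a)])
    m=(np.linalg.norm(D[...,:2]-g,axis=-1)<.016)&(D[...,2]>.054)&(D[...,2]<.066)
    q=D[m]; print(nm,g,q.mean(0),(q.max(0)+q.min(0))/2,np.ptp(q,axis=0))
    # other tall stuff near the block
    d=np.linalg.norm(D[...,:2]-[.483,-.322],axis=-1)
    m=(d<.14)&(d>.02)&(D[...,2]>.05)
    print(np.unique(np.round(D[m]/.02)*.02,axis=0).round(2).tolist())
to(.57,.1,.22,120); to(.4837,-.3225,.12,70)
E
```

```text
top [0.54442831 0.0283511 ] [0.54253219 0.02916294 0.05820527] [0.54376965 0.02927135 0.05901149] [0.01656462 0.01665168 0.00812412]
[[0.38, -0.34, 0.06], [0.4, -0.34, 0.06], [0.4, -0.32, 0.06], [0.48, -0.42, 0.06], [0.48, -0.4, 0.06], [0.48, -0.26, 0.06], [0.48, -0.24, 0.06], [0.5, -0.4, 0.06], [0.5, -0.26, 0.06], [0.56, -0.34, 0.06], [0.56, -0.32, 0.06], [0.56, -0.28, 0.06]]
side [0.54722831 0.0266511 ] [0.54659861 0.02648951 0.05818651] [0.54496688 0.02657585 0.05861858] [0.02497399 0.02162405 0.00897162]
[[0.38, -0.34, 0.06], [0.4, -0.36, 0.06], [0.4, -0.34, 0.06], [0.4, -0.32, 0.06], [0.48, -0.42, 0.06], [0.48, -0.4, 0.06], [0.48, -0.24, 0.06], [0.5, -0.42, 0.06], [0.5, -0.4, 0.06], [0.5, -0.26, 0.06], [0.56, -0.34, 0.06], [0.56, -0.32, 0.06], [0.56, -0.3, 0.06], [0.56, -0.28, 0.06], [0.58, -0.34, 0.06], [0.58, -0.32, 0.06], [0.58, -0.28, 0.06]]
row [-1.6895 -1.2347  0.0077] [-4.000e-04  2.000e-04  2.284e-01]
row [-1.8733 -2.6598  0.3431] [-3.000e-04  4.000e-04  5.062e-01]
```

Call:
servo_tool(
  series=[
    [[-0.85,-0.62,0,0,0,0.114,0.5],[-0.85,-0.62,0,0,0,0.114,0.5],[-0.85,-0.62,0,0,0,0.114,0.5],[-0.85,-0.62,0,0,0,0.114,0.5],[-0.85,-0.62,0,0,0,0.114,0.5],[-0.85,-0.62,0,0,0,0.114,0.5],[-0.85,-0.62,0,0,0,0.114,0.5],[-0.85,-0.62,0,0,0,0.114,0.5],[-0.85,-0.62,0,0,0,0.114,0.5]],
  ],
)

```text
time_s: 0.9
tool_pos: [0.3962, 0.3499, 0.2227]
tool_rot: [-180.0, 0.2, 140.0]
force: [0.9, 0.7, -0.8]
grip_width: 0.0447
grasp_force: 0.0
```

```bash
python3 -c "
from h import *
st();to(.6,.05,.22,110)"
```

```text
t 0.9 pos [0.3962 0.3499 0.2227] rot [-1.7997e+02  1.7000e-01  1.3998e+02] F [ 0.9  0.7 -0.8] M [-0.02 -0.   -0.06] w 0.0447 g 0.0 q [-54.   3.   9. 101.  -0.  76.   6.]
row [-1.1631 -0.3287  0.0126] [1.000e-04 9.000e-04 1.665e-01]
```

Call:
servo_tool(
  series=[
    [[-1,-0.28,0,0,0,0.16,0.5],[-1,-0.28,0,0,0,0.16,0.5],[-1,-0.28,0,0,0,0.16,0.5],[-1,-0.28,0,0,0,0.16,0.5],[-1,-0.28,0,0,0,0.16,0.5],[-1,-0.28,0,0,0,0.16,0.5],[-1,-0.28,0,0,0,0.16,0.5],[-1,-0.28,0,0,0,0.16,0.5],[-1,-0.28,0,0,0,0.16,0.5]],
  ],
)

```text
time_s: 1.65
tool_pos: [0.5723, 0.0948, 0.2224]
tool_rot: [-180.0, 0.2, 111.3]
force: [-0.4, -0.4, 0.2]
grip_width: 0.0437
grasp_force: 0.0
```

```bash
python3 -c "
from h import *
st();to(.4837,-.3225,.14,75)"
```

```text
t 1.65 pos [0.5723 0.0948 0.2224] rot [-180.      0.2   111.28] F [-0.4 -0.4  0.2] M [-0.09 -0.   -0.02] w 0.0437 g 0.0 q [-35.  10.  26.  94.  -4.  76.  13.]
row [-1.188  -0.7798  0.2788] [0.0004 0.0011 0.2016]
```

Call:
servo_tool(
  series=[
    [[-0.98,-0.64,0.1,0,0,0.2,0.5],[-0.98,-0.64,0.1,0,0,0.2,0.5],[-0.98,-0.64,0.1,0,0,0.2,0.5],[-0.98,-0.64,0.1,0,0,0.2,0.5],[-0.98,-0.64,0.1,0,0,0.2,0.5],[-0.98,-0.64,0.1,0,0,0.2,0.5],[-0.98,-0.64,0.1,0,0,0.2,0.5],[-0.98,-0.64,0.1,0,0,0.2,0.5],[-0.98,-0.64,0.1,0,0,0.2,0.5],[-0.98,-0.64,0.1,0,0,0.2,0.5]],
  ],
)

```text
time_s: 2.48
tool_pos: [0.4985, -0.2479, 0.1923]
tool_rot: [-180.0, 0.1, 75.3]
force: [0.6, -0.1, -1.1]
grip_width: 0.0438
grasp_force: 0.0
```

```bash
python3 -c "
from h import *
st();to(.4837,-.3225,.12,75)"
```

```text
t 2.48 pos [ 0.4985 -0.2479  0.1923] rot [-1.7997e+02  1.2000e-01  7.5350e+01] F [ 0.6 -0.1 -1.1] M [-0.07  0.07 -0.05] w 0.0438 g 0.0 q [-15.   9.  43. 100.  -7.  73.  15.]
row [-0.2525  0.0153  0.2415] [-0.0002  0.0007  0.0019]
```

Call:
servo_tool(
  series=[
    [[-0.2525,0.015,0.2,0,0.0007,0.0019,0.5],[-0.2525,0.015,0.22,0,0.0007,0.0019,0.5],[-0.2525,0.015,0.24,0,0.0007,0.0019,0.5],[-0.2525,0.015,0.24,0,0.0007,0.0019,0.5],[-0.2525,0.015,0.24,0,0.0007,0.0019,0.5]],
  ],
)

```text
time_s: 2.9
tool_pos: [0.4867, -0.3157, 0.1194]
tool_rot: [-179.8, -0.2, 75.5]
force: [-1.1, 1.1, 0.5]
grip_width: 0.044
grasp_force: 0.0
```

```bash
python3 -c "
from h import *
st();to(.4837,-.3225,.05,75)
c,w=cam('side'); cv2.imwrite('pics/s1.png',cv2.resize(c['frame'][170:360,190:390][:,:,::-1],None,fx=3,fy=3,interpolation=cv2.INTER_CUBIC))"
```

```text
t 2.9 pos [ 0.4867 -0.3157  0.1194] rot [-179.85   -0.21   75.47] F [-1.1  1.1  0.5] M [-0.1   0.09  0.01] w 0.044 g 0.0 q [ -7.  18.  44. 102. -13.  66.  27.]
row [-0.0251 -0.0033  0.2314] [-0.0008 -0.0012  0.0026]
```

View pics/s1.png

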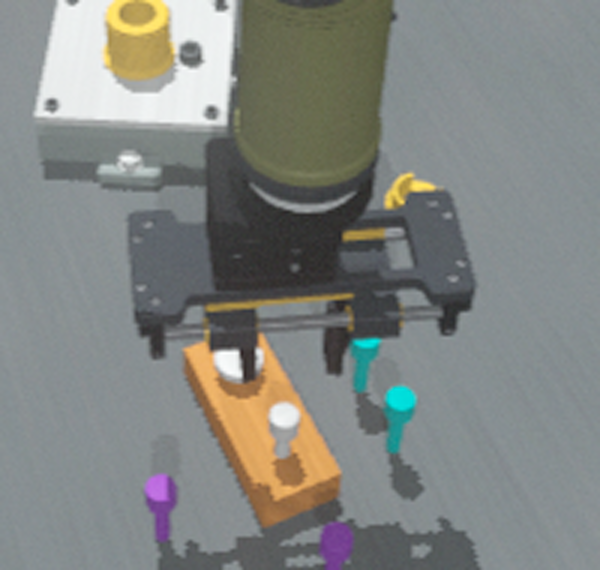

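The fingers are above the pin and slightly short of it. Fingertips are at crop (247,380) and (335,370), pin head at (285,412). I'll measure the tips against the TCP.

```bash
python3 -c "
from h import *
st();c,w=cam('side')
M=R.from_euler('xyz',c['rotation'],degrees=True).as_matrix() if np.size(c['rotation'])==3 else np.array(c['rotation'])
def pr(p):
    q=M.T@(np.array(p)-c['origin']); return q[:2]/q[2]*[c['fx'],c['fy']]+[c['cx'],c['cy']]
o=get_obs(); p=o['tool_pos']; ya=np.radians(o['tool_rot'][2]); ty=np.array([np.sin(ya),-np.cos(ya),0])
print(pr(p),pr(p+.022*ty),pr(p-.022*ty),pr([.4848,-.3228,.072]))
for s in(1,-1):
    q=p+s*.027*ty; u,v=pr(q); m=np.zeros(w.shape[:2],bool); m[int(v)-9:int(v)+9,int(u)-9:int(u)+9]=1
    m&=(w[...,2]>p[2]-.006)&(w[...,2]<p[2]+.02)&(np.linalg.norm(w[...,:2]-p[:2],axis=-1)<.06)
    a=w[m]; print(q,len(a),a.mean(0),a.min(0),a.max(0))
to(.4845,-.323,.05,75)
"
```

```text
t 2.95 pos [ 0.4879 -0.3154  0.1206] rot [-179.99   -0.22   75.57] F [ 0.4 -0.8 -0.1] M [-0.12 -0.02 -0.05] w 0.0434 g 0.0 q [ -7.  17.  44. 102. -13.  66.  27.]
[285.93268812 289.8196359 ] [297.69002213 288.81540758] [274.1339073  290.82740431] [284.55813363 308.36607385]
[ 0.51471195 -0.32209407  0.12135414] 47 [ 0.51272087 -0.32971686  0.13104249] [ 0.50914718 -0.33539891  0.1195327 ] [ 0.51817845 -0.31426704  0.14133735]
[ 0.46240108 -0.30869357  0.12135414] 37 [ 0.46250268 -0.31892263  0.13103298] [ 0.4584866  -0.32135624  0.1202888 ] [ 0.46700986 -0.3116963   0.14123918]
row [-0.0288 -0.0071  0.2377] [ 0.0004 -0.0012  0.0035]
```

Call:
servo_tool(
  series=[
    [[-0.029,-0.009,0,0,-0.0012,0.0035,0.5],[-0.029,-0.009,0,0,-0.0012,0.0035,0.5],[-0.029,-0.009,0.06,0,-0.0012,0.0035,0.5],[-0.029,-0.009,0.12,0,-0.0012,0.0035,0.5],[-0.029,-0.009,0.15,0,-0.0012,0.0035,0.5],[-0.029,-0.009,0.15,0,-0.0012,0.0035,0.5],[-0.029,-0.009,0.15,0,-0.0012,0.0035,0.5]],
  ],
)

```text
time_s: 3.58
tool_pos: [0.4819, -0.3252, 0.0758]
tool_rot: [-180.0, 0.1, 74.8]
force: [0.1, 0.3, -0.2]
grip_width: 0.0437
grasp_force: 0.0
```

```bash
python3 -c "
from h import *
st();to(.485,-.323,.049,75)
"
```

```text
t 3.58 pos [ 0.4819 -0.3252  0.0758] rot [-1.7999e+02  9.0000e-02  7.4830e+01] F [ 0.1  0.3 -0.2] M [-0.07  0.09 -0.  ] w 0.0437 g 0.0 q [ -5.  21.  43. 104. -16.  61.  29.]
row [0.0101 0.008  0.0894] [-0.      0.0005 -0.001 ]
```

Call:
servo_tool(
  series=[
    [[0.01,0.008,0,0,0,0,0.5],[0.01,0.008,0.03,0,0,0,0.5],[0.01,0.008,0.06,0,0,0,0.5],[0.01,0.008,0.089,0,0,0,0.5],[0.01,0.008,0.089,0,0,0,0.5],[0.01,0.008,0.089,0,0,0,0.5]],
  ],
)

```text
time_s: 4.08
tool_pos: [0.4841, -0.3229, 0.0478]
tool_rot: [-179.9, 0.1, 74.8]
force: [0.7, 0.8, 0.8]
grip_width: 0.0435
grasp_force: 0.0
```

```bash
python3 -c "
from h import *
st();to(.485,-.323,.049,75)
"
```

```text
t 4.08 pos [ 0.4841 -0.3229  0.0478] rot [-1.7989e+02  8.0000e-02  7.4800e+01] F [0.7 0.8 0.8] M [-0.08  0.04 -0.04] w 0.0435 g 0.0 q [ -4.  23.  42. 105. -18.  59.  30.]
row [ 0.0004  0.0029 -0.0038] [-0.0006  0.0005 -0.0011]
```

Good. Close gently and check.

Call:
servo_tool(
  series=[
    [[0,0.003,0,0,0,0,0.1],[0,0.003,0,0,0,0,0.1],[0,0.003,0,0,0,0,0.1],[0,0.003,0,0,0,0,0.1],[0,0.003,0,0,0,0,0.1],[0,0.003,0,0,0,0,0.1]],
  ],
  grip_force=20,
)

```text
time_s: 4.58
tool_pos: [0.4855, -0.3234, 0.049]
tool_rot: [-180.0, 0.1, 74.8]
force: [-1.4, 0.4, 1.4]
grip_width: 0.0195
grasp_force: 19.8
```

```bash
python3 -c "
from h import *
st()
"
```

```text
t 4.58 pos [ 0.4855 -0.3234  0.049 ] rot [-1.7998e+02  8.0000e-02  7.4810e+01] F [-1.4  0.4  1.4] M [0.01 0.35 0.01] w 0.0195 g 19.8 q [ -4.  23.  42. 105. -18.  59.  30.]
```

Call:
servo_tool(
  series=[
    [[0,0,-0.05,0,0,0,0.1],[0,0,-0.12,0,0,0,0.1],[0,0,-0.24,0,0,0,0.1],[0,0,-0.36,0,0,0,0.1],[0,0,-0.42,0,0,0,0.1],[0,0,-0.42,0,0,0,0.1],[0,0,-0.42,0,0,0,0.1]],
  ],
)

```text
time_s: 5.17
tool_pos: [0.4864, -0.3234, 0.1757]
tool_rot: [179.9, 0.1, 74.8]
force: [-0.3, -0.0, -1.3]
grip_width: 0.019
grasp_force: 19.8
```

```bash
python3 -c "
from h import *
st();to(.6,-.03,.17,120);to(.546,.0268,.17,156.2)
"
```

```text
t 5.17 pos [ 0.4864 -0.3234  0.1757] rot [1.7986e+02 7.0000e-02 7.4820e+01] F [-0.3 -0.  -1.3] M [-0.12  0.09 -0.02] w 0.019 g 19.8 q [ -8.  15.  45.  98. -11.  72.  25.]
row [1.0431 0.1092 0.018 ] [ 0.0006  0.0007 -0.251 ]
row [ 1.1787 -0.1141  0.0173] [ 4.000e-04  9.000e-04 -4.521e-01]
```

Call:
servo_tool(
  series=[
    [[1,0,0.017,0,0,-0.4,0.1],[1,0,0.017,0,0,-0.4,0.1],[1,0,0.017,0,0,-0.4,0.1],[1,0,0.017,0,0,-0.4,0.1],[1,0,0.017,0,0,-0.4,0.1],[1,0,0.017,0,0,-0.4,0.1],[1,0,0.017,0,0,-0.4,0.1],[1,0,0.017,0,0,-0.4,0.1],[1,0,0.017,0,0,-0.4,0.1],[1,0,0.017,0,0,-0.4,0.1],[1,0,0.017,0,0,-0.4,0.1],[1,0,0.017,0,0,-0.4,0.1]],
  ],
)

```text
time_s: 6.17
tool_pos: [0.5634, -0.0337, 0.1676]
tool_rot: [-179.8, -0.1, 146.6]
force: [-0.2, 0.1, -0.8]
grip_width: 0.0193
grasp_force: 19.8
```

```bash
python3 -c "
from h import *
st();to(.546,.0268,.15,156.2)
"
```

```text
t 6.17 pos [ 0.5634 -0.0337  0.1676] rot [-1.7982e+02 -1.0000e-01  1.4663e+02] F [-0.2  0.1 -0.8] M [-0.02 -0.05  0.01] w 0.0193 g 19.8 q [-24.  11.  27. 101.  -5.  70.  62.]
row [0.1592 0.1368 0.0584] [-0.0009 -0.0007 -0.0532]
```

Call:
servo_tool(
  series=[
    [[0.16,0.137,0.05,0,0,-0.053,0.1],[0.16,0.137,0.05,0,0,-0.053,0.1],[0.16,0.137,0.15,0,0,-0.053,0.1],[0.16,0.137,0.16,0,0,-0.053,0.1],[0.16,0.137,0.16,0,0,-0.053,0.1],[0.16,0.137,0.16,0,0,-0.053,0.1],[0.16,0.137,0.16,0,0,-0.053,0.1]],
  ],
)

```text
time_s: 6.75
tool_pos: [0.5477, 0.026, 0.1224]
tool_rot: [-180.0, 0.1, 156.2]
force: [-0.1, -0.2, -1.0]
grip_width: 0.0192
grasp_force: 19.8
```

```bash
python3 -c "
from h import *
st();to(.546,.0268,.12,156.2)
for n in('side','top'):
    c,w=cam(n); np.savez(n+'1.npz',w=w,f=c['frame']);
    f=c['frame'][130:230,190:290] if n=='side' else c['frame'][140:240,180:280]
    cv2.imwrite('pics/%s2.png'%n,cv2.resize(f[:,:,::-1],None,fx=4,fy=4,interpolation=cv2.INTER_CUBIC))
a=cv2.imread('pics/side2.png');b=cv2.imread('pics/top2.png');cv2.imwrite('pics/both2.png',np.hstack([a,b]))
"
```

```text
t 6.75 pos [0.5477 0.026  0.1224] rot [-1.7995e+02  1.1000e-01  1.5621e+02] F [-0.1 -0.2 -1. ] M [-0.02 -0.02 -0.03] w 0.0192 g 19.8 q [-27.  10.  24. 106.  -5.  65.  65.]
row [0.0062 0.0001 0.0079] [-0.0003  0.0006  0.    ]
```

View pics/both2.png

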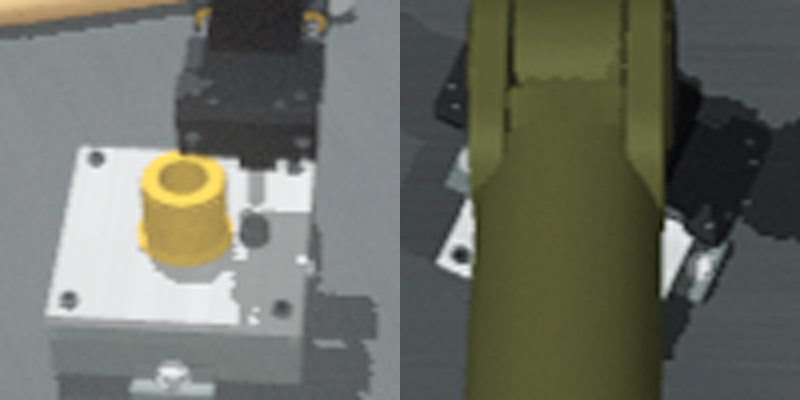

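The pin hangs just over the bush in the side view: shaft at crop (256,185), bush at (256,230). The arm hides the top view. I'll measure the offset with the side depth.

```bash
python3 -c "
from h import *
D=np.load('side1.npz')['w']; S0=np.load('side0.npz')['w']; F=np.load('side1.npz')['f']
p=np.array([.5477,.026])
d=np.linalg.norm(D[...,:2]-p,axis=-1)
m=(d<.02)&(D[...,2]>.08)&(D[...,2]<.112); m[:, :235]=0
v,u=np.where(m)
for r in np.unique(v): 
    s=u[v==r]; q=D[r,s]; print(r,s.min(),s.max(),q.mean(0).round(4))
print('bush')
g=np.array([.546,.0268]); m=(np.linalg.norm(S0[...,:2]-g,axis=-1)<.018)&(S0[...,2]>.0535)&(S0[...,2]<.066); v,u=np.where(m)
for r in np.unique(v): 
    s=u[v==r]; q=S0[r,s]; print(r,s.min(),s.max(),q.mean(0).round(4))
"
```

```text
173 252 256 [0.5467 0.0201 0.109 ]
174 246 256 [0.5444 0.0233 0.1038]
175 246 256 [0.5443 0.0229 0.101 ]
176 246 256 [0.5442 0.0226 0.0981]
177 246 256 [0.5438 0.0206 0.0967]
178 246 256 [0.5441 0.0216 0.0925]
179 246 256 [0.5436 0.0201 0.0908]
180 246 255 [0.5412 0.0217 0.0869]
181 246 255 [0.5417 0.0231 0.0822]
bush
184 251 256 [0.5501 0.0337 0.0602]
185 246 257 [0.5469 0.032  0.0593]
186 247 258 [0.5483 0.0306 0.0568]
187 246 257 [0.5416 0.0269 0.0589]
188 246 257 [0.5426 0.0229 0.0588]
189 246 256 [0.5421 0.0213 0.057 ]
190 248 255 [0.5422 0.0198 0.055 ]
191 247 247 [0.5292 0.0223 0.0537]
```

```bash
python3 -c "
from h import *
A=np.load('side0.npz')['f'];B=np.load('side1.npz')['f'];W=np.load('side1.npz')['w'];W0=np.load('side0.npz')['w']
print('before');[print(r,A[r,243:264].sum(-1)//3) for r in range(180,196)]
print('after');[print(r,B[r,243:264].sum(-1)//3) for r in range(168,196)]
print([(r,c,W[r,c].round(4)) for r in (175,179) for c in (252,253,254,255,256)])
"
```

```text
before
180 [138 138 127 170 212 224 224 225 227 227 225 227 228 226 226 225 226 227
 226 226 226]
181 [131 128 126 156 207 225 224 225 226 227 226 226 228 226 225 227 226 227
 227 226 229]
182 [129 126 122 151 206 225 225 225 226 225 223 224 227 226 225 226 228 228
 226 227 228]
183 [128 128 126 161 209 225 223 222 213 190 187 203 212 223 224 225 227 228
 228 228 228]
184 [126 129 128 142 185 218 216 192 161 124 121 126 141 196 224 226 227 228
 227 227 227]
185 [126 126 122 138 179 215 201 139 107  94  96  93 113 154 204 226 227 228
 226 227 227]
186 [129 129 125 122 160 213 196 124 105  98  93  94 112 124 194 227 227 228
 227 226 226]
187 [129 126 121 124 157 210 190 122 124 110 105 112 125 119 188 224 227 228
 227 226 229]
188 [127 127 127 131 131 173 162  97 116 126 127 121 111 100 180 222 228 228
 226 228 228]
189 [129 129 129 134 130 185 181  97  94  94  94  98  98  95 180 222 227 227
 226 227 227]
190 [129 130 133 135 135 190 197 137  93  97  98  95  99 105 146 206 227 226
 226 226 229]
191 [132 135 138 137 143 159 197 195 139 120 102 104 119 150 203 226 228 226
 225 227 227]
1
[... 2645 characters left out ...]
0 168 209 234 210 161 164 161 161 161 159 162 164 159
 159 159 160]
194 [145 148 155 159 161 201 227 228 207 160 163 162 161 159 161 160 161 160
 161 159 162]
195 [155 158 159 161 159 161 159 163 163 161 163 162 159 158 160 161 161 159
 159 161 160]
[(175, 252, array([0.5433, 0.0249, 0.0996])), (175, 253, array([0.5442, 0.0202, 0.1034])), (175, 254, array([0.5463, 0.0191, 0.1037])), (175, 255, array([0.5491, 0.02  , 0.102 ])), (175, 256, array([0.5517, 0.0202, 0.101 ])), (179, 252, array([0.5556, 0.0602, 0.0519])), (179, 253, array([0.5427, 0.0162, 0.0944])), (179, 254, array([0.5456, 0.0173, 0.0925])), (179, 255, array([0.5485, 0.0182, 0.0908])), (179, 256, array([0.5519, 0.0208, 0.0875]))]
```

```bash
cat >> h.py <<'E'
def ray(c,u,v,z):
    r=np.array(c['rotation']); M=R.from_euler('xyz',r,degrees=True).as_matrix() if r.size==3 else r
    d=M@np.array([(u-c['cx'])/c['fx'],(v-c['cy'])/c['fy'],1]); o=np.array(c['origin']); return o+d*(z-o[2])/d[2]
E
python3 -c "
from h import *
c,w=cam('side')
print(ray(c,253,186.1,.06),ray(c,253.6,180.4,.0814),get_obs()['tool_pos'])
print(ray(c,253,183.3,.06),ray(c,253,188.8,.06))
"
```

```text
[0.54645556 0.02725272 0.06      ] [0.54705804 0.02428232 0.0814    ] [0.54758375 0.02635156 0.12231011]
[0.5498046  0.03657817 0.06      ] [0.5432632  0.01836356 0.06      ]
```

```bash
python3 -c "
from h import *
st();to(.5472,.0284,.101,156.2)
"
```

```text
t 6.9 pos [0.5476 0.0264 0.1223] rot [-1.7997e+02  1.1000e-01  1.5626e+02] F [ 0.7 -0.4 -0.5] M [0.04 0.01 0.04] w 0.0196 g 19.8 q [-27.  10.  24. 106.  -5.  65.  65.]
row [0.0041 0.0058 0.071 ] [-0.0001  0.0006  0.0003]
```

Call:
servo_tool(
  series=[
    [[0.004,0.006,0,0,0,0,0.1],[0.004,0.006,0.03,0,0,0,0.1],[0.004,0.006,0.05,0,0,0,0.1],[0.004,0.006,0.07,0,0,0,0.1],[0.004,0.006,0.08,0,0,0,0.1],[0.004,0.006,0.09,0,0,0,0.1],[0.004,0.006,0.09,0,0,0,0.1]],
  ],
)

```text
time_s: 7.48
tool_pos: [0.5464, 0.0299, 0.0936]
tool_rot: [-180.0, 0.0, 156.4]
force: [1.6, 1.8, -2.2]
grip_width: 0.0193
grasp_force: 19.8
```

```bash
python3 -c "
from h import *
st();to(.5472,.0284,.084,156.2)
"
```

```text
t 7.48 pos [0.5464 0.0299 0.0936] rot [-179.96    0.    156.38] F [ 1.6  1.8 -2.2] M [ 0.66 -0.54  0.01] w 0.0193 g 19.8 q [-27.  12.  24. 107.  -5.  61.  65.]
row [-0.0043 -0.0034  0.0319] [-0.0002  0.      0.001 ]
```

Call:
servo_tool(
  series=[
    [[-0.001,0.002,0.01,0,0,0,0.1],[-0.001,0.002,0.02,0,0,0,0.1],[-0.001,0.002,0.03,0,0,0,0.1],[-0.001,0.002,0.034,0,0,0,0.1],[-0.001,0.002,0.034,0,0,0,0.1]],
  ],
)

```text
time_s: 7.9
tool_pos: [0.5467, 0.0297, 0.0836]
tool_rot: [-179.9, -0.0, 156.4]
force: [1.7, 2.4, -2.2]
grip_width: 0.0192
grasp_force: 19.8
```

```bash
python3 -c "
from h import *
st()
"
```

```text
t 7.9 pos [0.5467 0.0297 0.0836] rot [-179.92   -0.    156.36] F [ 1.7  2.4 -2.2] M [ 0.73 -0.32 -0.03] w 0.0192 g 19.8 q [-27.  13.  23. 108.  -6.  60.  65.]
```

Call:
servo_tool(
  series=[
    [[0,0,0,0,0,0,0.5],[0,0,0,0,0,0,0.5],[0,0,0,0,0,0,0.5],[0,0,0,0,0,0,0.5],[0,0,-0.1,0,0,0,0.5],[0,0,-0.2,0,0,0,0.9],[0,0,-0.28,0,0,0,1],[0,0,-0.28,0,0,0,1]],
  ],
)

```text
time_s: 8.57
tool_pos: [0.5501, 0.0293, 0.1735]
tool_rot: [179.8, 0.4, 156.3]
force: [1.5, -0.3, 1.2]
grip_width: 0.0557
grasp_force: 0.0
```

```bash
python3 -c "
from h import *
st()
c,w=cam('side')
f=c['frame'][120:230,190:290]
cv2.imwrite('pics/s3.png',cv2.resize(f[:,:,::-1],None,fx=4,fy=4,interpolation=cv2.INTER_CUBIC))
m=np.linalg.norm(w[...,:2]-[.5467,.0285],axis=-1)<.013
q=w[m&(w[...,2]<.13)&(w[...,2]>.07)]; print(len(q),q.mean(0),q.min(0),q.max(0),np.sort(q[:,2])[-25:])
"
```

```text
t 8.57 pos [0.5501 0.0293 0.1735] rot [179.8    0.44 156.32] F [ 1.5 -0.3  1.2] M [ 0.01 -0.08 -0.03] w 0.0557 g 0.0 q [-28.   8.  24. 102.  -3.  70.  63.]
75 [0.54557933 0.02320806 0.09596575] [0.53673858 0.01596604 0.07345035] [0.55617323 0.03658728 0.10816855] [0.10276132 0.10304521 0.10313277 0.10330045 0.10330755 0.10339393
 0.10344033 0.10365192 0.10365487 0.10381973 0.10411905 0.10413284
 0.10418295 0.10437471 0.10449327 0.10458905 0.104735   0.10501353
 0.10506056 0.10550044 0.10565893 0.10601379 0.10610429 0.10731106
 0.10816855]
```

View pics/s3.png

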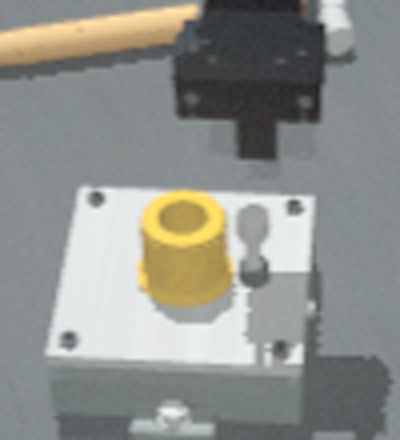

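The pin stands in the bush (crop (253,240)), with its head top measured at 104 mm, as expected. Next I move over the barrel, turned back 40°.

```bash
python3 -c "
from h import *
to(.5085,.0467,.17,116)
"
```

```text
row [ 0.1464 -0.0008  0.0025] [0.0011 0.0013 0.224 ]
```

Call:
servo_tool(
  series=[
    [[0.146,0,0,0.001,0.001,0.224,1],[0.146,0,0,0.001,0.001,0.224,1],[0.146,0,0,0.001,0.001,0.224,1],[0.146,0,0,0.001,0.001,0.224,1],[0.146,0,0,0.001,0.001,0.224,1],[0.146,0,0,0.001,0.001,0.224,1],[0.146,0,0,0.001,0.001,0.224,1],[0.146,0,0,0.001,0.001,0.224,1]],
  ],
)

```text
time_s: 9.28
tool_pos: [0.5061, 0.0469, 0.167]
tool_rot: [-179.6, -0.1, 116.2]
force: [0.7, 0.1, -0.1]
grip_width: 0.087
grasp_force: 0.0
```

```bash
python3 -c "
from h import *
st();to(.5085,.0467,.067,116)
"
```

```text
t 9.28 pos [0.5061 0.0469 0.167 ] rot [-1.7961e+02 -5.0000e-02  1.1617e+02] F [ 0.7  0.1 -0.1] M [-0.04  0.03  0.02] w 0.087 g 0.0 q [-32.   3.  24. 108.  -1.  70.  19.]
row [-0.0044  0.0094  0.3332] [-0.0022 -0.0003  0.001 ]
```

Call:
servo_tool(
  series=[
    [[-0.004,0.007,0,-0.001,0,0.001,1],[-0.004,0.007,0.1,-0.001,0,0.001,1],[-0.004,0.007,0.2,-0.001,0,0.001,1],[-0.004,0.007,0.26,-0.001,0,0.001,1],[-0.004,0.007,0.3,-0.001,0,0.001,1],[-0.004,0.007,0.33,-0.001,0,0.001,1],[-0.004,0.007,0.33,-0.001,0,0.001,1],[-0.004,0.007,0.33,-0.001,0,0.001,1]],
  ],
)

```text
time_s: 9.95
tool_pos: [0.5091, 0.0468, 0.0693]
tool_rot: [-179.9, -0.0, 115.9]
force: [0.0, 0.5, -0.0]
grip_width: 0.0869
grasp_force: 0.0
```

```bash
python3 -c "
from h import *
st();to(.5085,.0467,.067,116)
"
```

```text
t 9.95 pos [0.5091 0.0468 0.0693] rot [-1.7992e+02 -2.0000e-02  1.1587e+02] F [ 0.   0.5 -0. ] M [-0.1  -0.01 -0.  ] w 0.0869 g 0.0 q [-30.  10.  24. 113.  -5.  58.  22.]
row [ 0.0007 -0.002   0.0077] [-0.0004 -0.0001 -0.0007]
```

Call:
servo_tool(
  series=[
    [[0,0,0,0,0,0,0.5],[0,0,0,0,0,0,0.5],[0,0,0,0,0,0,0.5],[0,0,0,0,0,0,0.5],[0,0,0,0,0,0,0.5],[0,0,0,0,0,0,0.5]],
  ],
  grip_force=12,
)

```text
time_s: 10.45
tool_pos: [0.5085, 0.0467, 0.0692]
tool_rot: [-179.9, -0.0, 115.9]
force: [-8.9, -5.2, 6.7]
grip_width: 0.0547
grasp_force: 5.6
```

```bash
python3 -c "
from h import *
st()
c,w=cam('side');f=c['frame'][120:230,190:290]
np.savez('ref.npz',w=w,f=c['frame'])
cv2.imwrite('pics/s4.png',cv2.resize(f[:,:,::-1],None,fx=4,fy=4,interpolation=cv2.INTER_CUBIC))
"
```

```text
t 10.45 pos [0.5085 0.0467 0.0692] rot [-1.7988e+02 -4.0000e-02  1.1586e+02] F [-8.9 -5.2  6.7] M [-1.22  2.23  0.03] w 0.0547 g 5.6 q [-31.  10.  24. 114.  -5.  58.  22.]
```

View pics/s4.png

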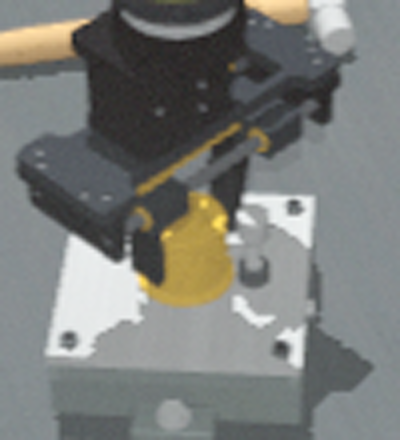

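Only one finger has touched: the width is 54.7 mm with force along -tool y. The pin head stays visible at crop (250,225). I'll shift about 1.4 mm along -y.

Call:
servo_tool(
  series=[
    [[0,-0.005,0,0,0,0,0.5],[0,-0.005,0,0,0,0,0.5],[0,-0.005,0,0,0,0,0.5],[0,-0.005,0,0,0,0,0.5]],
  ],
)

```text
time_s: 10.83
tool_pos: [0.507, 0.046, 0.069]
tool_rot: [-179.8, -0.0, 115.9]
force: [-2.5, -0.9, 3.8]
grip_width: 0.0518
grasp_force: 12.0
```

```bash
python3 -c "
from h import *
st()
"
```

```text
t 10.83 pos [0.507 0.046 0.069] rot [-1.7985e+02 -5.0000e-02  1.1585e+02] F [-2.5 -0.9  3.8] M [-0.51  0.93  0.02] w 0.0518 g 12.0 q [-31.   9.  24. 114.  -5.  58.  22.]
```

Call:
servo_tool(
  series=[
    [[0,-0.001,0,0,0,-0.01,0.5],[0,-0.001,0,0,0,-0.022,0.5],[0,-0.001,0,0,0,-0.034,0.5],[0,-0.001,0,0,0,-0.046,0.5],[0,-0.001,0,0,0,-0.058,0.5],[0,-0.001,0,0,0,-0.07,0.5],[0,-0.001,0,0,0,-0.07,0.5]],
  ],
)

```text
time_s: 11.42
tool_pos: [0.5072, 0.0461, 0.069]
tool_rot: [-179.9, -0.1, 128.5]
force: [-0.7, 0.1, 3.1]
grip_width: 0.0516
grasp_force: 12.0
```

```bash
cat > k.py <<'E'
from h import *
st(); c,w=cam('side')
q=w[168:190,244:262].reshape(-1,3); m=(np.linalg.norm(q[:,:2]-[.546,.026],axis=-1)<.014)&(q[:,2]>.07)
z=np.sort(q[m][:,2]); print('pin top',len(z),z[-12:].round(4))
E
python3 k.py
```

```text
t 11.42 pos [0.5072 0.0461 0.069 ] rot [-1.7991e+02 -5.0000e-02  1.2852e+02] F [-0.7  0.1  3.1] M [-0.48  0.66  0.08] w 0.0516 g 12.0 q [-29.   9.  23. 114.  -4.  58.  34.]
pin top 86 [0.1052 0.1052 0.1052 0.1054 0.1056 0.1056 0.1058 0.1062 0.1066 0.1069
 0.1069 0.1076]
```

Call:
servo_tool(
  series=[
    [[0,0,0,0,0,-0.006,0.5],[0,0,0,0,0,-0.012,0.5],[0,0,0,0,0,-0.018,0.5],[0,0,0,0,0,-0.018,0.5]],
  ],
  grip_force=18,
)

```text
time_s: 11.8
tool_pos: [0.5072, 0.0461, 0.069]
tool_rot: [-179.9, -0.1, 131.8]
force: [-0.4, -0.4, 2.8]
grip_width: 0.0517
grasp_force: 18.0
```

```bash
python3 k.py
```

```text
t 11.8 pos [0.5072 0.0461 0.069 ] rot [-1.7993e+02 -5.0000e-02  1.3177e+02] F [-0.4 -0.4  2.8] M [-0.53  0.6   0.05] w 0.0517 g 18.0 q [-29.   9.  23. 114.  -4.  58.  37.]
pin top 85 [0.1039 0.104  0.104  0.1041 0.1044 0.1048 0.1054 0.1054 0.1062 0.1063
 0.1077 0.1086]
```

Call:
servo_tool(
  series=[
    [[0,0,0,0,0,-0.006,0.5],[0,0,0,0,0,-0.012,0.5],[0,0,0,0,0,-0.018,0.5],[0,0,0,0,0,-0.018,0.5]],
  ],
)

```text
time_s: 12.18
tool_pos: [0.5073, 0.0461, 0.069]
tool_rot: [-179.9, -0.1, 135.0]
force: [0.3, 1.6, 2.4]
grip_width: 0.0516
grasp_force: 18.0
```

```bash
python3 k.py
```

```text
t 12.18 pos [0.5073 0.0461 0.069 ] rot [-1.7994e+02 -6.0000e-02  1.3502e+02] F [0.3 1.6 2.4] M [-0.39  0.44  0.07] w 0.0516 g 18.0 q [-29.   9.  22. 114.  -4.  58.  41.]
pin top 84 [0.1043 0.1044 0.1044 0.1045 0.1046 0.1047 0.1047 0.105  0.1056 0.1058
 0.106  0.1065]
```

Call:
servo_tool(
  series=[
    [[0,0,0,0,0,-0.006,0.5],[0,0,0,0,0,-0.012,0.5],[0,0,0,0,0,-0.018,0.5],[0,0,0,0,0,-0.018,0.5]],
  ],
)

```text
time_s: 12.57
tool_pos: [0.5073, 0.0462, 0.0691]
tool_rot: [-180.0, -0.1, 138.3]
force: [1.6, 2.4, 2.1]
grip_width: 0.0518
grasp_force: 18.0
```

```bash
python3 k.py
```

```text
t 12.57 pos [0.5073 0.0462 0.0691] rot [-1.7995e+02 -6.0000e-02  1.3826e+02] F [1.6 2.4 2.1] M [-0.33  0.24  0.09] w 0.0518 g 18.0 q [-29.   9.  22. 114.  -4.  58.  44.]
pin top 84 [0.1049 0.1049 0.1051 0.1052 0.1053 0.1054 0.1054 0.1056 0.106  0.106
 0.1073 0.1075]
```

Call:
servo_tool(
  series=[
    [[0,0,0,0,0,-0.006,0.5],[0,0,0,0,0,-0.012,0.5],[0,0,0,0,0,-0.018,0.5],[0,0,0,0,0,-0.018,0.5]],
  ],
)

```text
time_s: 12.95
tool_pos: [0.5073, 0.0462, 0.069]
tool_rot: [-180.0, -0.1, 141.5]
force: [2.6, 2.0, 1.3]
grip_width: 0.0515
grasp_force: 18.0
```

```bash
python3 k.py
```

```text
t 12.95 pos [0.5073 0.0462 0.069 ] rot [-1.7996e+02 -6.0000e-02  1.4151e+02] F [2.6 2.  1.3] M [-0.27  0.05  0.08] w 0.0515 g 18.0 q [-28.   9.  22. 114.  -4.  58.  47.]
pin top 87 [0.1048 0.1048 0.1049 0.1049 0.1049 0.1051 0.1052 0.1057 0.1061 0.1063
 0.1063 0.1067]
```

Call:
servo_tool(
  series=[
    [[0,0,0,0,0,-0.006,0.5],[0,0,0,0,0,-0.012,0.5],[0,0,0,0,0,-0.018,0.5],[0,0,0,0,0,-0.018,0.5]],
  ],
)

```text
time_s: 13.33
tool_pos: [0.5074, 0.0462, 0.069]
tool_rot: [-180.0, -0.1, 144.7]
force: [3.2, 3.6, 1.0]
grip_width: 0.0515
grasp_force: 18.0
```

```bash
python3 k.py
```

```text
t 13.33 pos [0.5074 0.0462 0.069 ] rot [-1.7996e+02 -6.0000e-02  1.4475e+02] F [3.2 3.6 1. ] M [-0.1  -0.2   0.13] w 0.0515 g 18.0 q [-28.   9.  22. 114.  -4.  58.  50.]
pin top 83 [0.1039 0.1041 0.1042 0.1044 0.1044 0.1047 0.105  0.1051 0.1052 0.1057
 0.1059 0.1066]
```

Call:
servo_tool(
  series=[
    [[0,0.002,0,0,0,-0.006,0.5],[0,0.002,0,0,0,-0.012,0.5],[0,0.002,0,0,0,-0.018,0.5],[0,0.002,0,0,0,-0.018,0.5]],
  ],
)

```text
time_s: 13.72
tool_pos: [0.5074, 0.0463, 0.069]
tool_rot: [-179.9, -0.1, 148.0]
force: [1.8, 1.9, 2.7]
grip_width: 0.0516
grasp_force: 18.0
```

```bash
python3 k.py
```

```text
t 13.72 pos [0.5074 0.0463 0.069 ] rot [-1.7992e+02 -8.0000e-02  1.4797e+02] F [1.8 1.9 2.7] M [-0.38  0.05  0.13] w 0.0516 g 18.0 q [-28.   9.  21. 114.  -4.  58.  53.]
pin top 72 [0.0869 0.0869 0.0869 0.087  0.0871 0.0877 0.0878 0.0881 0.0888 0.0889
 0.0896 0.0899]
```

The pin dropped: its head top is now at 87 mm and torque is only 0.13 N m. I stop turning, open and rise.

Call:
servo_tool(
  series=[
    [[0,0,0,0,0,0,1],[0,0,0,0,0,0,1],[0,0,0,0,0,0,1],[0,0,0,0,0,0,1],[0,0,0,0,0,0,1],[0,0,-0.1,0,0,0,1],[0,0,-0.2,0,0,0,1],[0,0,-0.28,0,0,0,0.6],[0,0,-0.28,0,0,0,0],[0,0,-0.28,0,0,0,0]],
  ],
)

```text
time_s: 14.6
tool_pos: [0.5086, 0.0467, 0.1544]
tool_rot: [179.9, 0.0, 147.9]
force: [0.3, 0.1, -0.3]
grip_width: 0.0744
grasp_force: 0.0
```

```bash
python3 k.py; python3 -c "
from h import *
to(.5468,.0298,.13,156.2)"
```

```text
t 14.6 pos [0.5086 0.0467 0.1544] rot [1.7992e+02 3.0000e-02 1.4789e+02] F [ 0.3  0.1 -0.3] M [-0.04  0.04  0.  ] w 0.0744 g 0.0 q [-29.   4.  21. 109.  -2.  68.  51.]
pin top 71 [0.0864 0.0864 0.0865 0.0866 0.0866 0.0866 0.0867 0.0867 0.0869 0.0875
 0.0881 0.0887]
row [-0.1409  0.0225  0.0761] [-0.0002 -0.0005 -0.0462]
```

Call:
servo_tool(
  series=[
    [[-0.144,0.0225,0,0,0,-0.046,0],[-0.144,0.0225,0,0,0,-0.046,0],[-0.144,0.0225,0.05,0,0,-0.046,0],[-0.144,0.0225,0.1,0,0,-0.046,0],[-0.144,0.0225,0.13,0,0,-0.046,0],[-0.144,0.0225,0.13,0,0,-0.046,0],[-0.144,0.0225,0.13,0,0,-0.046,0]],
  ],
)

```text
time_s: 15.23
tool_pos: [0.5467, 0.0292, 0.1127]
tool_rot: [-179.9, -0.2, 156.2]
force: [0.3, 0.3, 1.0]
grip_width: 0.0247
grasp_force: 0.0
```

```bash
python3 -c "
from h import *
st();to(.5475,.0295,.091,156.2)"
```

```text
t 15.23 pos [0.5467 0.0292 0.1127] rot [-179.85   -0.22  156.17] F [0.3 0.3 1. ] M [ 0.   -0.05 -0.04] w 0.0247 g 0.0 q [-26.  11.  22. 106.  -5.  64.  64.]
row [-0.0024  0.0024  0.0723] [-0.0008 -0.0012 -0.0002]
```

Call:
servo_tool(
  series=[
    [[-0.001,0.002,0,0,0,0,0],[-0.001,0.002,0,0,0,0,0],[-0.001,0.002,0,0,0,0,0],[-0.001,0.002,0,0,0,0,0],[-0.001,0.002,0,0,0,0,0],[-0.001,0.002,0.03,0,0,0,0],[-0.001,0.002,0.05,0,0,0,0],[-0.001,0.002,0.07,0,0,0,0],[-0.001,0.002,0.07,0,0,0,0]],
  ],
)

```text
time_s: 15.98
tool_pos: [0.5468, 0.0296, 0.0909]
tool_rot: [-179.8, -0.2, 156.2]
force: [-0.5, -0.1, 0.0]
grip_width: 0.0006
grasp_force: 0.0
```

```bash
python3 -c "
from h import *
st();to(.5475,.0295,.088,156.2)"
```

```text
t 15.98 pos [0.5468 0.0296 0.0909] rot [-179.84   -0.25  156.17] F [-0.5 -0.1  0. ] M [-0.02 -0.04 -0.04] w 0.0006 g 0.0 q [-26.  13.  22. 107.  -5.  61.  65.]
row [-0.0023  0.0008  0.0097] [-0.0009 -0.0014 -0.0001]
```

Press slowly: 5 mm, then read the force.

Call:
servo_tool(
  series=[
    [[0,0,0.005,0,0,0,0],[0,0,0.01,0,0,0,0],[0,0,0.014,0,0,0,0],[0,0,0.018,0,0,0,0],[0,0,0.022,0,0,0,0]],
  ],
)

```text
time_s: 16.4
tool_pos: [0.5483, 0.0297, 0.0864]
tool_rot: [-180.0, -0.1, 156.2]
force: [-0.9, 0.2, -0.2]
grip_width: 0.0005
grasp_force: 0.0
```

```bash
python3 -c "
from h import *
st()"
```

```text
t 16.4 pos [0.5483 0.0297 0.0864] rot [-1.7996e+02 -8.0000e-02  1.5617e+02] F [-0.9  0.2 -0.2] M [ 0.03  0.04 -0.03] w 0.0005 g 0.0 q [-26.  13.  22. 107.  -6.  61.  65.]
```

Call:
servo_tool(
  series=[
    [[0,0,0.002,0,0,0,0],[0,0,0.004,0,0,0,0],[0,0,0.006,0,0,0,0],[0,0,0.008,0,0,0,0],[0,0,0.01,0,0,0,0],[0,0,0.012,0,0,0,0]],
  ],
)

```text
time_s: 16.9
tool_pos: [0.549, 0.0304, 0.0846]
tool_rot: [179.9, -0.0, 156.2]
force: [-3.3, 1.9, 12.2]
grip_width: 0.0003
grasp_force: 6.0
```

```bash
python3 -c "
from h import *
st()"
```

```text
t 16.9 pos [0.549  0.0304 0.0846] rot [ 1.7993e+02 -4.0000e-02  1.5619e+02] F [-3.3  1.9 12.2] M [0.19 0.85 0.04] w 0.0003 g 6.0 q [-26.  13.  22. 108.  -6.  60.  65.]
```

Call:
servo_tool(
  series=[
    [[0,0,0.0015,0,0,0,0],[0,0,0.003,0,0,0,0],[0,0,0.0045,0,0,0,0],[0,0,0.006,0,0,0,0],[0,0,0.0075,0,0,0,0],[0,0,0.009,0,0,0,0]],
  ],
)

```text
time_s: 17.4
tool_pos: [0.5488, 0.0305, 0.0821]
tool_rot: [179.9, -0.1, 156.2]
force: [-2.8, 1.7, 11.5]
grip_width: 0.0004
grasp_force: 5.8
```

```bash
python3 -c "
from h import *
st()"
```

```text
t 17.4 pos [0.5488 0.0305 0.0821] rot [ 1.7993e+02 -6.0000e-02  1.5619e+02] F [-2.8  1.7 11.5] M [ 0.2   0.99 -0.02] w 0.0004 g 5.8 q [-26.  13.  22. 108.  -6.  60.  65.]
```

Moving down at a steady 12 N. I'll press on.

Call:
servo_tool(
  series=[
    [[0,0,0.0015,0,0,0,0],[0,0,0.003,0,0,0,0],[0,0,0.0045,0,0,0,0],[0,0,0.006,0,0,0,0],[0,0,0.0075,0,0,0,0],[0,0,0.009,0,0,0,0]],
  ],
)

```text
time_s: 17.9
tool_pos: [0.5485, 0.0305, 0.0792]
tool_rot: [179.9, -0.1, 156.2]
force: [-4.3, 1.1, 11.1]
grip_width: 0.0002
grasp_force: 5.7
```

```bash
python3 -c "
from h import *
st()"
```

```text
t 17.9 pos [0.5485 0.0305 0.0792] rot [ 1.7995e+02 -9.0000e-02  1.5619e+02] F [-4.3  1.1 11.1] M [0.28 1.03 0.  ] w 0.0002 g 5.7 q [-26.  13.  22. 108.  -6.  60.  65.]
```

Call:
servo_tool(
  series=[
    [[0,0,0.0015,0,0,0,0],[0,0,0.003,0,0,0,0],[0,0,0.0045,0,0,0,0],[0,0,0.006,0,0,0,0]],
  ],
)

```text
time_s: 18.23
tool_pos: [0.5485, 0.0305, 0.0785]
tool_rot: [179.9, -0.1, 156.2]
force: [-6.6, 1.1, 22.2]
grip_width: 0.0004
grasp_force: 10.7
```

```bash
python3 -c "
from h import *
st()"
```

```text
t 18.23 pos [0.5485 0.0305 0.0785] rot [ 1.7993e+02 -1.2000e-01  1.5619e+02] F [-6.6  1.1 22.2] M [ 0.19  1.98 -0.  ] w 0.0004 g 10.7 q [-26.  13.  22. 108.  -6.  60.  65.]
```

The force rises to 22 N at 78.5 mm, so the head has seated on the bush. I'll lift clear and verify.

Call:
servo_tool(
  series=[
    [[0,0,-0.02,0,0,0,0],[0,0,-0.1,0,0,0,0],[0,0,-0.22,0,0,0,0],[0,0,-0.35,0,0,0,0],[0,0,-0.45,0,0,0,0],[0,0,-0.45,0,0,0,0],[0,0,-0.45,0,0,0,0],[0,0,-0.45,0,0,0,0]],
  ],
)

```text
time_s: 18.9
tool_pos: [0.548, 0.0297, 0.2098]
tool_rot: [-179.9, -0.1, 156.2]
force: [-0.8, 0.5, -0.7]
grip_width: 0.0003
grasp_force: 0.0
```

```bash
python3 k.py; python3 -c "
from h import *
c,w=cam('side'); cv2.imwrite('pics/end.png',c['frame'][:,:,::-1])"
```

```text
t 18.9 pos [0.548  0.0297 0.2098] rot [-1.7993e+02 -1.3000e-01  1.5618e+02] F [-0.8  0.5 -0.7] M [-0.07 -0.01 -0.02] w 0.0003 g 0.0 q [-27.   7.  23.  99.  -3.  75.  63.]
pin top 51 [0.0796 0.0797 0.0798 0.0798 0.08   0.0802 0.0805 0.0805 0.0811 0.0813
 0.0814 0.0818]
```

View pics/end.png

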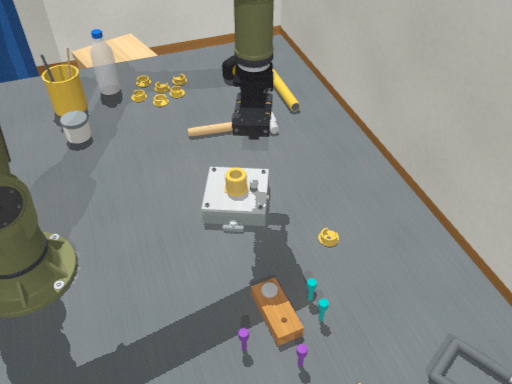

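```bash
python3 -c "
from h import *
c,w=cam('side')
for r in range(178,192): print(r,(w[r,248:260,2]*1000).round(0), (c['frame'][r,248:260].sum(-1)//3))
for r in (181,182,183,184): print(r,ray(c,253,r,.078))
"
```

```text
178 [50. nan 51. 53. 52. 79. 78. 78. 49. 51. 49. 51.] [232 231 231 230 229 229 228 227 230 232 232 233]
179 [47. 52. 52. 76. 79. 78. 77. 80. 77. 78. 51. 50.] [231 232 225 221 225 224 224 223 220 222 230 232]
180 [50. 52. 52. 80. 81. 79. 80. 79. 77. 78. 48. 53.] [232 228 228 228 204 155 160 158 158 171 213 232]
181 [50. 49. 75. 77. 79. 83. 79. 80. 73. 79. 77. 52.] [231 213 207 226 202 158 159 160 161 166 209 232]
182 [48. nan 71. 78. 78. 78. 79. 78. 79. 76. 73. 48.] [231 211 177 198 194 158 158 159 159 158 205 233]
183 [46. 51. 70. 72. 74. 78. 78. 74. 76. 76. 73. 51.] [231 208 159 151 157 162 165 162 153 155 206 233]
184 [47. 52. 68. 72. 75. 75. 76. 76. 74. 74. 67. 51.] [223 209 161 153 156 158 159 158 153 167 211 234]
185 [52. 49. 65. 67. 68. 72. 72. 69. 71. 65. 63. 48.] [221 206 154 150 157 159 161 155 152 171 215 234]
186 [54. 54. 61. 64. 67. 68. 69. 66. 66. 65. 50. 50.] [219 200 134 153 159 158 156 153 146 187 224 234]
187 [52. 50. 61. 61. 61. 66. 65. 63. 62. 61. 51. 47.] [217 198 116 141 154 155 156 150 134 197 233 234]
188 [52. 51. 61. 60. 60. 59. 60. 62. 57. 62. 53. 51.] [197 188  95 100 106 117 125 113  97 182 226 234]
189 [52. 50. 55. 57. 57. 61. 56. 56. 57. 54. 49. 49.] [191 186 100  95  99  97  98  97  97 134 207 234]
190 [52. 49. 51. 52. 51. 54. 54. 52. 49. 52. 51. 49.] [197 202 142 100  99 104  98 100 110 139 204 233]
191 [50. 50. 51. 50. 50. 51. 54. 51. 47. 52. 52. 48.] [164 204 201 130 108 104 108 121 147 159 161 204]
181 [0.54620131 0.02621694 0.078     ]
182 [0.54501519 0.02291417 0.078     ]
183 [0.54383408 0.01962534 0.078     ]
184 [0.54265795 0.01635039 0.078     ]
```

The head top's plateau is about 78.5 mm and the head sits directly on the bush, so the pin is home. Nothing else has moved, so I hand it in.

```bash
python3 -c "
from cell import env
print(env.sign_off())"
```

```text
the job is handed in; nothing more can be done
None
```

The index pin is seated fully home in the jig (head top about 78.5 mm against 78 mm expected) and the bushing is locked. I stopped turning at the drop with about 0.13 N m on the bushing, pressing peaked at about 22 N, and the job was handed in at about 19 s.

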